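# Pin and bolt the cover plate onto the fixture block

## Robot

A 6-joint arm with a two-finger parallel gripper is mounted at the origin on the work surface. World frame = base frame: x ahead of the robot, y to its left, z up, the work surface at z = 0. Lengths are in m, angles in rad, forces in N, time in s.
With the tool pointing down it reaches from about 0.275 to 0.75 m from the base axis. Payload 10.2 kg.
Tool frame: the origin (TCP) lies midway between the tips of the shut fingers; the grasp point (between the pads) lies 19 mm behind it (env.hold_point_z is the distance from the TCP to the grasp point, in m); x points along the fingers, z is the direction in which the jaws open and shut, and the axes are right-handed (so a half turn about x gives the same grasp; the last joint's range is limited). The gripper opens to 85 mm and grips with 20 to 120 N. Pads are 22 mm wide; open, the fingers measure 114 mm over their backs; the gripper's body (76 mm by 85 mm) begins 54 mm behind the grasp point. The pads swing forward as they close: fully open they stand 13 mm farther back than shut.
Start: joints at [-1.377, 0.313, 1.498, -0, 1.331, -0.223], TCP at [0.213, -0.48, 0.231] pointing down, gripper open.
Joint ranges: [-2.94, 2.94], [-0.97, 2.17], [0.19, 2.56], [-1.23, 4.37], [0.02, 3.11], [-2.88, 2.88]. Speed limits (rad/s): [2.39, 2.39, 3.01, 3.14, 3.14, 3.14].

## Interface

Orientations are given as a unit quaternion [x, y, z, w].
In Python, from bench import env, kinematics, monitor, eyes, job gives the robot as it stands. The module is installed in compiled form; this text tells all that it offers. Calls block until the motion is done:
- env.reach(position, orientation): joint-space move of the TCP to a pose.
- env.movel(position, velocity=0.15, frame=None, guard=None): straight line of the TCP; frame=None keeps the orientation; velocity is the mean speed in m/s. With guard (N) it stops when the force on the tool has changed by that much, and returns True; else False.
- env.set_joints(angles): joint-space move.
- env.release() and env.close_gripper(effort=None): open the fingers fully, or close them until they stop; effort is the grip in N (None keeps the last).
- env.hold(seconds).
- kinematics.ik(position, orientation): joint angles nearest the present ones, or None.
- monitor.sense(): the state.
- eyes.grab_frame(name): name is "scene" or "top"; returns a dict with "frame" (400x640x3 uint8, red, green, blue), "mtx" (3x3 intrinsics, pixels), "k1" (the pictures are not rectified: a ray, as slopes to the right and down, at radius r is drawn at 1 + k1 r^2 times it, then the intrinsics apply), "view" (4x4, takes a point from world to camera coordinates). Camera axes: x right, y down, z forward; pixel columns grow to the right and rows downward; lengths in m; the calibration is good to about 2 mm. A picture is of the moment at which its call begins. There is no depth.
A pose or a line that the arm cannot do raises env.MotionError and nothing moves.
- job.hand_in(): hands the job in, once; it reports no verdict.
The state is a dict: "clock": time; "joints": joint angles; "qvel": joint speeds; "joint_efforts": joint torques, N m; "position": TCP position; "ee_rot": TCP orientation; "contact_force": force on the tool from outside, world axes, zero at the start; "ft_torque": the same for the moment, N m; "finger_gap": opening from 0.0 (shut) to 1.0 (fully open).
Only numpy, scipy, OpenCV 4.12 (cv2) and the standard library are available. Lean on these libraries where they do the work, as an engineer would, in place of code of your own. Each camera call takes 0.05 s, during which the arm holds its last target. There are 200 camera calls.

## Task

Pull the steel cover plate clear of its low rack by its tongue and let it lie on the bench; then take it again by its two long sides, keep it level and lay it on the fixture block with its tongue between the fork's prongs. Press the tapered drift pin fully home through the plate's end hole (the one away from the tongue) to bring the holes into line, then, with the pin still in, drop the thumb bolt fully home in the hole next to the tongue. Finally pull the drift pin out and put it back fully home in either hole of the stand, leaving the plate bolted flat and in line, and leave the dish, the clear case and the stop box where they are.

Things in the scene. Friction and masses are not known exactly. Their poses are not given: they have to be found in the camera images.
- plate_center (a point): Centre (half-way up) of the loose steel cover plate's rectangular body, 0.6 kg: 56 mm wide (x), 125 mm long (y), 10 mm thick. A tongue continues its +y end. Two 17.5 mm through holes: the end (pin) hole 40 mm from here along -y, the bolt hole 35 mm along +y. Centre of mass 11 mm along +y. It starts flat on the bench in the rack, tongue out of the rack's mouth.
- plate_tongue (a point): Middle (half-way up) of the plate's tongue, 24 mm wide (x), 45 mm long (y), 10 mm thick; 85 mm along +y from plate_center. Axes like the plate's.
- rack: Fixed low aluminium rack without a floor, open at both ends: 90 mm wide (x), 110 mm long (y), 22 mm high; channel 64 mm wide, 17 mm high. Origin on the bench under its centre. Its mouth faces +y; the plate's centre starts within 10 mm of its centre, the whole tongue outside. Pulled along +y, the plate is clear once its centre is 117 mm from the rack's origin.
- fixture: Fixed steel block, 44 mm wide (x), top 50 mm above the bench, on a grey bed 130 by 215 by 12 mm. Origin on the bench under where the plate's body centre belongs; y along the block. A fork at its +y end (75 to 102 mm): two 12 mm wide prongs 31 mm apart, tops 74 mm above the bench, takes the tongue. Laid right, the plate's axes agree with these and plate_center is 55 mm above the origin.
- fixture_pin_hole (a point): Centre of the mouth of the block's hole for the drift pin, in its top face (50 mm above the bench), 40 mm along -y from the fixture's origin; diameter 17.5 mm, 50 mm deep. The plate's top, once laid, is 10 mm above this point. Axes like the fixture's.
- fixture_bolt_hole (a point): Centre of the mouth of the block's hole for the thumb bolt, in its top face (50 mm above the bench), 35 mm along +y from the fixture's origin; diameter 17.5 mm, 50 mm deep. The plate's top, once laid, is 10 mm above this point. Axes like the fixture's.
- pin_handle (a point): Middle of the handle of the loose drift pin (slimmer, taller part in the stand), steel, 0.2 kg; z its axis, point down. Handle 20 mm round, 27 mm below to 27 mm above here; under it a collar 28 mm wide, 6 mm thick, its underside (shoulder) 33 mm below here. Shank 16 mm wide, 50 mm long below the shoulder, the last 26 mm tapering to 5 mm. Home: the shoulder rests on plate or stand.
- bolt_head (a point): Middle of the head of the loose thumb bolt (the shorter, thicker part in the stand), steel, 0.2 kg, no thread; z its axis, tip down. Head 28 mm wide, 36 mm high, its underside 18 mm below here; then a shank 15.5 mm wide, 40 mm long, the last 12 mm tapering to 8 mm. Home: the head's underside rests on the plate.
- stand_hole0 (a point): Centre of the mouth of one hole (19 mm wide, right through) in the fixed aluminium stand, a block 140 mm by 50 mm, top 55 mm above the bench. x runs along the stand's long side towards the other hole, 80 mm away. One hole holds the pin and the other the bolt at the start; which is which varies.
- stand_hole1 (a point): Centre of the mouth of the stand's other hole, 80 mm along the stand's x from the first; otherwise the same.
- dish: Bystander: round steel-rimmed dish, 100 mm wide, 22 mm high. Origin under its centre.
- case: Bystander: clear plastic case, 70 by 110 by 35 mm. Origin under its centre.
- stop_box: Bystander: yellow box with a mushroom button, 70 by 90 mm, 83 mm high. Origin under its centre.
Mind the look-alikes: they are no part of the job. Leave any black, green or yellow look-alike of the part that bears plate_center alone.

How it is judged:
By the outcome, as a careful person would: the job done as asked, in the order asked, and still so for the second after the job is handed in, with the robot touching nothing.
It also fails if it takes over 72 s, if anything falls off the work surface, if the arm or the gripper's body presses on something with over 40 N, if the wrist force passes 120 N, or if a joint passes its speed limit or range.

## Working session

There is one attempt and no reset: what is moved stays moved. The work goes in short steps, each a Python script; the robot and the scene stay as the last script left them, time stands still between calls to the robot, and variables do not carry over. Pictures are saved under pics/ and viewed, about 8 in all and at most 12, crops included, and the job is handed in when it is done.

```bash
mkdir -p pics; cat > h.py <<'E'
import numpy as np, cv2
from bench import env, kinematics, monitor, eyes, job
from scipy.spatial.transform import Rotation as R
def snap(name, fn=None, crop=None, scale=1):
    f=eyes.grab_frame(name); im=f["frame"][:,:,::-1].copy()
    if crop: im=im[crop[1]:crop[3],crop[0]:crop[2]]
    if scale!=1: im=cv2.resize(im,None,fx=scale,fy=scale,interpolation=cv2.INTER_CUBIC)
    if fn: cv2.imwrite("pics/"+fn,im)
    return f
def ray(f,u,v):
    K=np.array(f["mtx"]);k=f["k1"]
    d=np.array([(u-K[0,2])/K[0,0],(v-K[1,2])/K[1,1]]);s=d.copy()
    for _ in range(30): s=d/(1+k*(s@s))
    V=np.array(f["view"]);Rm=V[:3,:3]
    return -Rm.T@V[:3,3], Rm.T@np.array([s[0],s[1],1])
def pt(f,u,v,z):
    o,d=ray(f,u,v); return o+d*(z-o[2])/d[2]
def proj(f,p):
    V=np.array(f["view"]);c=V[:3,:3]@np.array(p)+V[:3,3];s=c[:2]/c[2];s=s*(1+f["k1"]*(s@s))
    K=np.array(f["mtx"]);return np.array([K[0,0]*s[0]+K[0,2],K[1,1]*s[1]+K[1,2]])
E
python3 - <<'E'
from h import *
for n in("scene","top"):
    f=snap(n,n+"0.png"); np.save(n+"0.npy",f,allow_pickle=True)
    o,_=ray(f,320,200); print(n,o.round(3),pt(f,320,200,0).round(3),f["mtx"][0][0],f["k1"])
s=monitor.sense();print(s["clock"],s["position"],s["ee_rot"],s["contact_force"],env.hold_point_z)
E
```

```text
scene [1.026 0.349 0.846] [ 0.517 -0.108  0.   ] 377.872387643064 0.002970485530728683
top [ 0.39  -0.071  1.484] [ 0.61  -0.079  0.   ] 504.52932480525806 -0.11852000715536881
0.1 [ 0.21246586 -0.47983899  0.23079961] [ 0.38601878  0.59291372 -0.38545768  0.59233875] [-0.32509152 -0.2768377  -0.00709151] 0.0187
```

View pics/scene0.png

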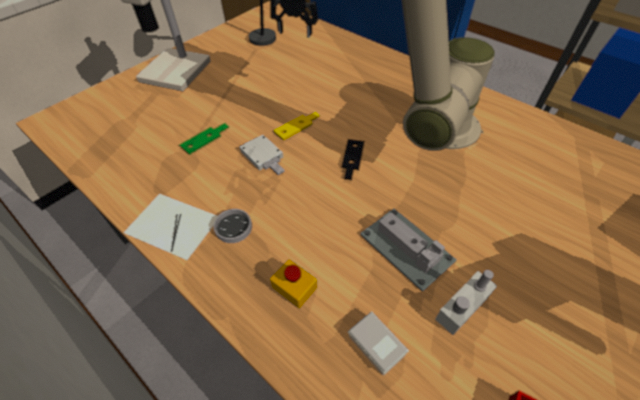

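View pics/top0.png

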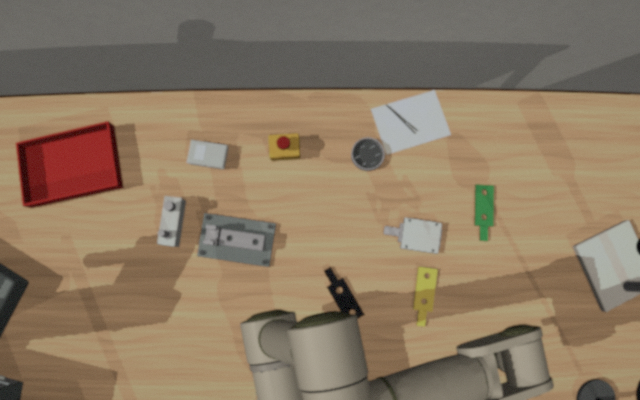

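Viewed 2 pictures. The scene shows the rack with the plate at scene (262,153) / top (420,235), tongue at top (392,231), the fixture at top (237,240) and the stand at top (171,222). 

Candidates for the plate are steel in the rack (420,235), black (343,292), green (485,210) and yellow (426,293). I choose the steel one in the rack and will check it in close crops.

```bash
python3 - <<'E'
import cv2,numpy as np
t=cv2.imread("pics/top0.png");s=cv2.imread("pics/scene0.png")
def c(im,x0,y0,x1,y1,k):
    o=cv2.resize(im[y0:y1,x0:x1],None,fx=k,fy=k,interpolation=cv2.INTER_CUBIC)
    for x in range(x0-x0%10+10,x1,10): cv2.line(o,((x-x0)*k,0),((x-x0)*k,6 if x%50 else 14),(0,0,255),1)
    for y in range(y0-y0%10+10,y1,10): cv2.line(o,(0,(y-y0)*k),(6 if y%50 else 14,(y-y0)*k),(0,0,255),1)
    return o
W=np.zeros((600,800,3),np.uint8)
a=c(t,150,190,283,272,6);W[:a.shape[0],:a.shape[1]]=a;cv2.imwrite("pics/c1.png",a)
b=c(t,380,210,450,260,8); d=c(s,230,125,290,180,8)
h=max(b.shape[0],d.shape[0]);W=np.zeros((h,b.shape[1]+d.shape[1],3),np.uint8);W[:b.shape[0],:b.shape[1]]=b;W[:d.shape[0],b.shape[1]:]=d[:, :]
cv2.imwrite("pics/c2.png",cv2.resize(W,None,fx=.76,fy=.76) if W.shape[1]>800 else W);print(W.shape)
cv2.imwrite("pics/c3.png",c(s,355,200,505,335,5)[:600])
E
```

```text
(440, 1040, 3)
```

View pics/c1.png

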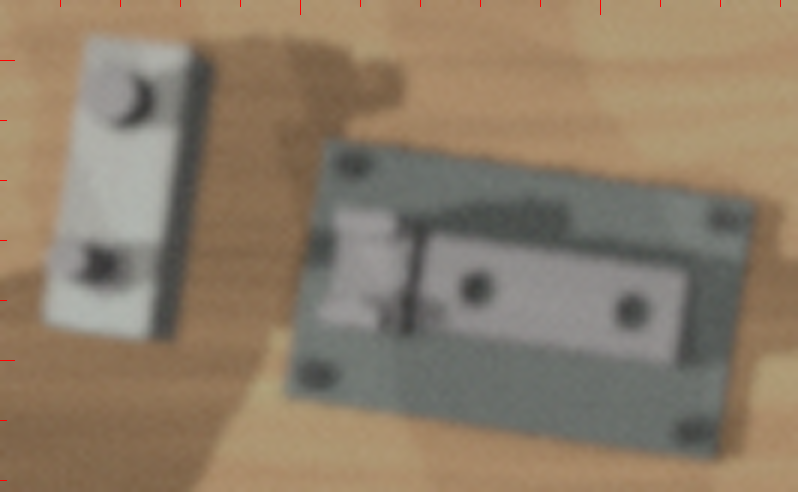

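View pics/c2.png

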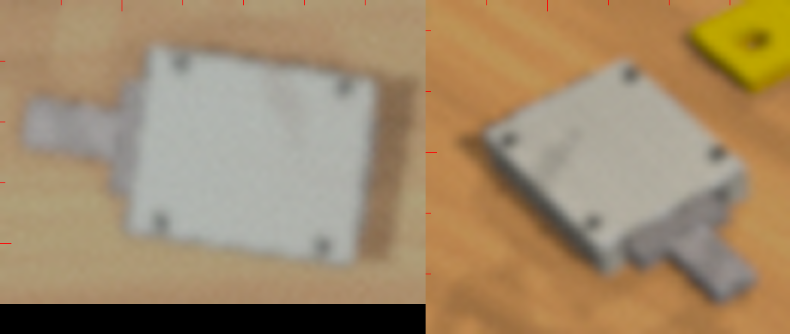

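View pics/c3.png

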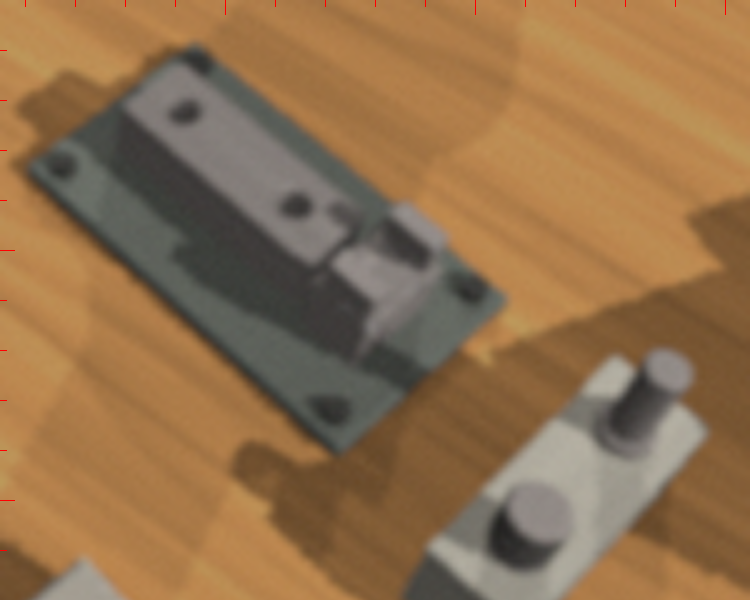

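The crops confirm the steel plate in the grey rack, with its tongue at top (389,231). The bolt is the thick part at top (169,206) / scene (463,302). The pin is the slim, tall part at scene (488,274) / top (166,233). Four pictures so far plus this one makes 5.

```bash
cat > fit.py <<'E'
from h import *
from scipy.optimize import least_squares
T=np.load("top0.npy",allow_pickle=True).item();S=np.load("scene0.npy",allow_pickle=True).item()
def px(ox,oy,k,x,y): return ((x+.5)/k-.5+ox,(y+.5)/k-.5+oy)
c1=lambda x,y:(T,px(150,190,6,x,y)); c3=lambda x,y:(S,px(355,200,5,x,y))
c2=lambda x,y:(T,px(380,210,6.08,x,y)); c2s=lambda x,y:(S,px(230,125,6.08,x-426,y))
def fit(obs,yaw0,n,bias=True):
    # obs: (lx,ly,z,(cam,(u,v))) ; xy residual on plane in mm
    P=[(o[0],o[1],pt(o[3][0],*o[3][1],o[2])[:2],o[3][0] is T) for o in obs]
    def r(q):
        c,s=np.cos(q[2]),np.sin(q[2])
        return np.concatenate([np.array([q[0]+c*a-s*b,q[1]+s*a+c*b])-p for a,b,p,_ in P])*1e3
    x0=np.mean([p for *_,p,_ in P],0); best=least_squares(r,[*x0,yaw0],loss='soft_l1',f_scale=2)
    print(n,best.x.round(4),"deg",round(np.degrees(best.x[2]),2),"\n res",r(best.x).reshape(-1,2).round(1).tolist(),["T" if t else "S" for *_,t in P])
    return best.x
if __name__=="__main__":
    fh=[(0,-.04,.05,c1(632,311)),(0,.035,.05,c1(477,288)),(0,-.04,.05,c3(185,111)),(0,.035,.05,c3(296,206))]
    print([pt(o[3][0],*o[3][1],o[2])[:2].round(4).tolist() for o in fh])
    v=np.subtract(*[pt(T,*c1(*q)[1],.05)[:2] for q in((477,288),(632,311))]); y=np.arctan2(-v[0],v[1]);print("yaw guess",y)
    fit(fh,y,"fixture holes")
    bed=[c1(325,142),c1(755,200),c1(720,460),c1(288,398),c3(195,45),c3(505,297),c3(338,452),c3(28,167)]
    # +y local = image left (world +y); local x = world +x(up)
    L=[(.065,1),(.065,-1),(-.065,-1),(-.065,1)]
    fit([(x,s*.1075,.012,o) for (x,s),o in zip(L,bed[:4])],y,"bed T")
    LS=[(-.065,-1),(-.065,1),(.065,1),(.065,-1)]
    fit([(x,s*.1075,.012,o) for (x,s),o in zip(LS,bed[4:])],y,"bed S")
    st=[(.07,.025,c1(85,38)),(.07,-.025,c1(195,45)),(-.07,-.025,c1(153,332)),(-.07,.025,c1(42,322))]
    fit([(a,b,.055,o) for a,b,o in st],y,"stand T")
    print("pin top S",pt(S,*c3(668,370)[1],.115),"bolt top S",pt(S,*c3(540,513)[1],.091),"T",pt(T,*c1(115,95)[1],.091))
    print("stand corner S",pt(S,*c3(615,355)[1],.055),pt(S,*c3(707,430)[1],.055))
    rk=[(.045,.055,c2(152,47)),(.045,-.055,c2(377,78)),(-.045,-.055,c2(353,263)),(-.045,.055,c2(127,232))]
    fit([(a,b,.022,o) for a,b,o in rk],y,"rack T")
    rs=[(-.045,-.055,c2s(623,60)),(.045,-.055,c2s(485,128)),(.045,.055,c2s(605,266)),(-.045,.055,c2s(745,168))]
    fit([(a,b,.022,o) for a,b,o in rs],y,"rack S")
    print("tongue end T",[pt(T,*c2(*q)[1],.01)[:2].round(4) for q in((30,97),(22,150))],"S",[pt(S,*c2s(*q)[1],.01)[:2].round(4) for q in((755,272),(718,298))])
E
python3 fit.py
```

```text
[[0.4854, 0.1075], [0.4969, 0.1815], [0.4809, 0.1066], [0.4931, 0.1811]]
yaw guess -0.15413657010216764
fixture holes [ 0.4895  0.1466 -0.1577] deg -9.04 
 res [[-2.2, -0.4], [-1.9, -0.3], [2.3, 0.6], [1.9, 0.1]] ['T', 'T', 'S', 'S']
bed T [ 0.4939  0.1666 -0.14  ] deg -8.02 
 res [[1.2, -0.2], [1.6, -1.3], [-0.9, -0.1], [-2.1, 1.9]] ['T', 'T', 'T', 'T']
bed S [ 0.4927  0.1677 -0.1551] deg -8.89 
 res [[-2.0, -2.0], [-0.5, 2.9], [1.0, 1.1], [1.1, -1.5]] ['S', 'S', 'S', 'S']
stand T [ 0.5478  0.354  -0.1154] deg -6.61 
 res [[2.0, -1.7], [0.2, 2.5], [-1.3, 1.7], [-0.5, -2.5]] ['T', 'T', 'T', 'T']
pin top S [0.50396532 0.35911169 0.115     ] bolt top S [0.58397963 0.3491976  0.091     ] T [0.58536021 0.34612273 0.091     ]
stand corner S [0.46989864 0.33802097 0.055     ] [0.47779654 0.38667443 0.055     ]
rack T [ 0.501  -0.3736 -0.1548] deg -8.87 
 res [[0.3, 0.1], [-0.5, 0.9], [-0.2, -0.3], [0.4, -0.7]] ['T', 'T', 'T', 'T']
rack S [ 0.4991 -0.3743 -0.1691] deg -9.69 
 res [[-1.0, 0.5], [4.0, 1.6], [-4.9, -11.2], [1.1, 0.3]] ['S', 'S', 'S', 'S']
tongue end T [array([ 0.5312, -0.2681]), array([ 0.5055, -0.2636])] S [array([ 0.5046, -0.2658]), array([ 0.5292, -0.2673])]
```

```bash
cat >> h.py <<'E'
FX=np.array([.4893,.1466]);FYAW=np.radians(-8.8)
def loc(o,yaw,x,y): c,s=np.cos(yaw),np.sin(yaw);return np.array([o[0]+c*x-s*y,o[1]+s*x+c*y])
def down(jaw,p):
    best=None
    for k in(0,np.pi):
        z=np.array([np.cos(jaw+k),np.sin(jaw+k),0]);x=np.array([0,0,-1.]);q=R.from_matrix(np.c_[x,np.cross(z,x),z]).as_quat()
        j=kinematics.ik(p,q)
        if j is None: continue
        d=np.abs(np.array(j)-monitor.sense()["joints"]).max()+ .3*abs(j[5])
        if best is None or d<best[0]: best=(d,q)
    return best[1]
def st(t=""):
    s=monitor.sense();print(t,"t=%.1f"%s["clock"],"p",np.round(s["position"],4),"F",np.round(s["contact_force"],1),"gap %.3f"%s["finger_gap"]);return s
E
python3 - <<'E'
from h import *
y=np.radians(-9.2);c=np.array([.5009,-.372])
g=loc(c,y,0,.090);q=down(y,[*g,.1])
st("start");env.reach([*g,.06],q);st("above")
print(env.movel([*g,.002],velocity=.12,guard=8));st("down")
env.close_gripper(60);st("closed")
e=loc(c,y,0,.090+.132);print(env.movel([*e,.002],velocity=.1,guard=40));st("pulled")
env.release();st();env.movel([*e,.10],velocity=.3);st("up")
f=snap("top","t1.png",(330,190,460,270),6);np.save("t1.npy",f,allow_pickle=True)
E
```

```text
start t=0.1 p [ 0.2125 -0.4798  0.2308] F [-0.3 -0.3 -0. ] gap 1.000
above t=1.6 p [ 0.515  -0.2842  0.0606] F [-0.1 -0.5 -0.3] gap 0.998
False
down t=2.2 p [ 0.5155 -0.2836  0.0026] F [-0.1  0.5 -0.2] gap 1.000
closed t=2.8 p [ 0.5156 -0.2833  0.0026] F [-0.4  0.7  5.3] gap 0.254
False
pulled t=4.3 p [ 0.5369 -0.1536  0.0025] F [ 0.5 -3.7  5.9] gap 0.256
 t=4.9 p [ 0.5364 -0.1528  0.002 ] F [-0.7  0.8 -0.3] gap 1.000
up t=5.4 p [ 0.5365 -0.1529  0.1006] F [-0.1 -0.6 -0.3] gap 0.999
```

View pics/t1.png

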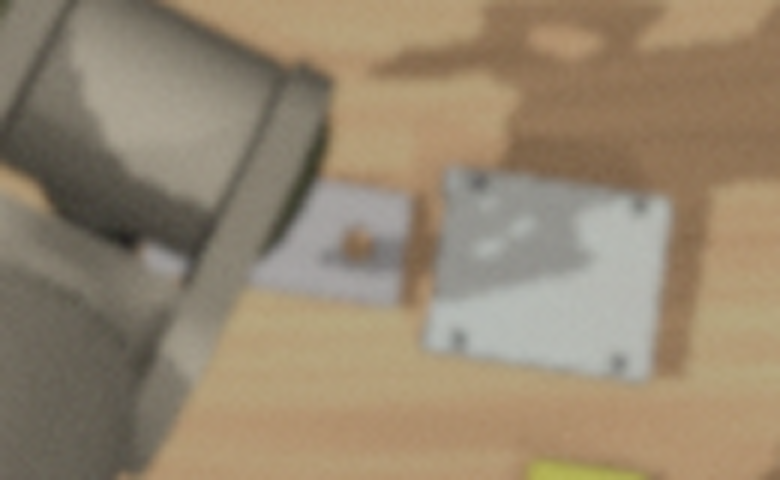

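The plate is clear of the rack: its -y edge is at crop (406,247), with a gap to the rack edge at (437,260), and its pin hole is at (357,243). This was picture 6. Next I work out its pose from the picture and the grip line.

```bash
python3 - <<'E'
from h import *
f=np.load("t1.npy",allow_pickle=True).item()
p=lambda x,y:pt(f,(x+.5)/6-.5+330,(y+.5)/6-.5+190,.01)[:2]
a,b,h=p(412,190),p(400,305),p(357,243);y=np.radians(-9.2)
print(a,b,h,"edge yaw",np.degrees(np.arctan2(*(a-b)[::-1])))
for q,l in((a,(.028,-.0625)),(b,(-.028,-.0625)),(h,(0,-.04))): print("centre",loc(q,y,-l[0],-l[1]))
print("grip line pred", loc([.5366,-.1532],y,0,-.090))
E
```

```text
[ 0.54343149 -0.30920426] [ 0.48689585 -0.30169736] [ 0.5175803  -0.28129992] edge yaw -7.563593849275744
centre [ 0.52578425 -0.24303157]
centre [ 0.52452824 -0.24447802]
centre [ 0.52397555 -0.24181447]
grip line pred [ 0.52221069 -0.24204226]
```

```bash
python3 - <<'E'
from h import *
y=np.radians(-9.2);c=np.array([.5222,-.2425])
g=loc(c,y,0,.011);q=down(y,[*g,.1])
env.reach([*g,.05],q);print(env.movel([*g,-.003],velocity=.1,guard=8));st("down")
env.close_gripper(90);st("closed")
env.movel([*g,.03],velocity=.1);st("lift")
w=monitor.sense();print("Fz,torque",w["ft_torque"].round(2))
env.movel([*g,.13],velocity=.2)
t=loc(FX,FYAW,0,.011);q2=down(FYAW,[*t,.13])
env.movel([*t,.13],velocity=.2,frame=q2);s=st("above fixture")
print(np.degrees(R.from_quat(s["ee_rot"]).as_matrix()[:,2]).round(1), t)
f=snap("scene","s2.png",(340,150,500,270),5);np.save("s2.npy",f,allow_pickle=True)
E
```

```text
False
down t=6.6 p [ 0.5244 -0.2316 -0.0025] F [-0.5  0.   0.4] gap 1.001
closed t=7.0 p [ 0.5244 -0.2319 -0.0016] F [-2.3  1.4  9.6] gap 0.626
lift t=7.5 p [ 0.5236 -0.2314  0.0295] F [ 0.2  0.3 -7. ] gap 0.619
Fz,torque [0.02 0.05 0.02]
above fixture t=10.2 p [0.4911 0.1569 0.13  ] F [ 0.2  0.5 -7.1] gap 0.623
[56.6 -8.8 -0. ] [0.49098284 0.15747051]
```

View pics/s2.png

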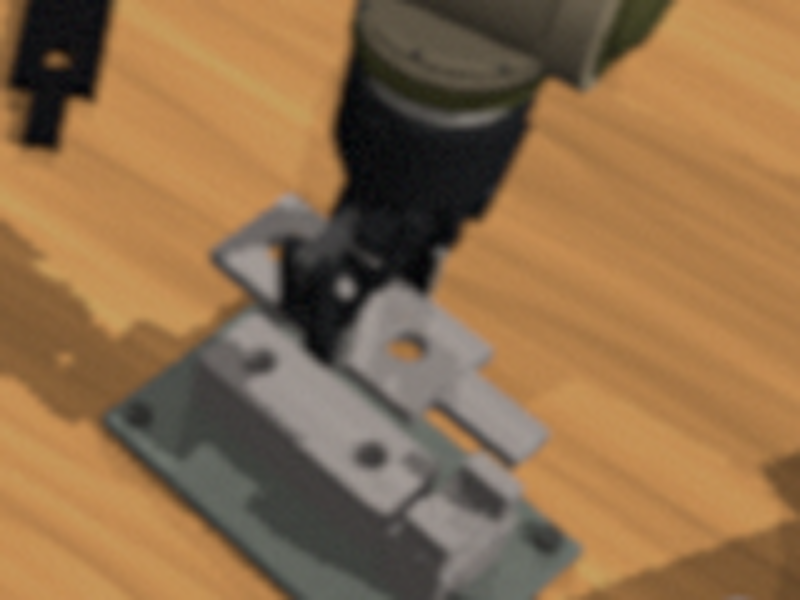

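The plate is held level with its tongue toward the fork (picture 7): the plate's bolt hole is at crop (408,347) and the block's at (373,454). I compare the two holes with the same camera before lowering.

```bash
python3 - <<'E'
from h import *
f=np.load("s2.npy",allow_pickle=True).item()
P=lambda x,y,z:pt(f,(x+.5)/5-.5+340,(y+.5)/5-.5+150,z)[:2].round(4)
print("plate bolt hole",P(408,347,.1416),"block",P(373,454,.05),P(262,360,.05))
print("expected plate hole",loc([.4911,.1569],FYAW,0,.024),"fixture est",loc(FX,FYAW,0,.035),loc(FX,FYAW,0,-.04))
print("tongue end",P(549,435,.1416),P(513,468,.1316), "exp",loc([.4911,.1569],FYAW,-.012,.0965),loc([.4911,.1569],FYAW,.012,.0965))
E
```

```text
plate bolt hole [0.4929 0.1812] block [0.4915 0.1812] [0.4797 0.107 ]
expected plate hole [0.49477166 0.18061748] fixture est [0.4946545  0.18118799] [0.48318057 0.10707086]
tongue end [0.4939 0.2537] [0.5122 0.249 ] exp [0.49400439 0.25409987] [0.51772187 0.25042821]
```

```bash
python3 - <<'E'
from h import *
t=loc(FX,FYAW,0,.011)-[.0006,0]
print(env.movel([*t,.056],velocity=.15,guard=12));st()
print(env.movel([*t,.044],velocity=.03,guard=6));st("touch")
env.release();st("rel");env.movel([*t,.13],velocity=.3)
# next: over the pin, clear view
p=np.array([.504,.3575]);q=down(np.radians(-7+90),[*p,.2]);env.reach([*p,.18],q);st("above pin")
f=snap("scene","s3.png",(355,200,515,320),5);np.save("s3.npy",f,allow_pickle=True);np.save("t3.npy",snap("top","t3.png"),allow_pickle=True)
E
```

```text
False
 t=10.9 p [0.491  0.1574 0.0568] F [-0.1 -0.4 -6.4] gap 0.624
True
touch t=11.3 p [0.4911 0.1575 0.0484] F [-0.7 -0.5  6.5] gap 0.618
rel t=11.7 p [0.49   0.1574 0.047 ] F [-0.4  0.  -0.3] gap 0.999
above pin t=13.3 p [0.5039 0.3569 0.179 ] F [-0.5 -0.8 -0.1] gap 1.001
```

View pics/s3.png

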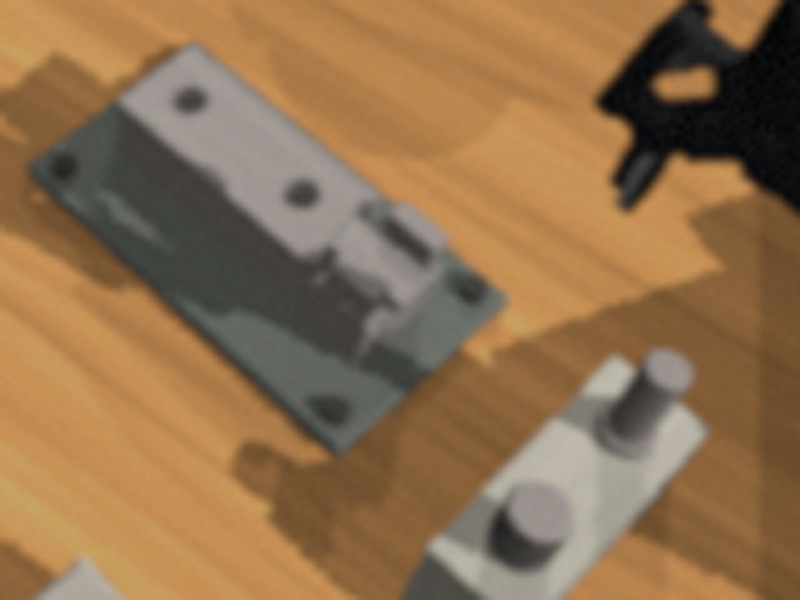

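The plate lies on the block with its tongue between the prongs; its holes are at crop (190,100) and (302,193), both dark right through (picture 8). Next is the pin.

```bash
python3 - <<'E'
from h import *
f=np.load("s3.npy",allow_pickle=True).item()
P=lambda x,y,z:pt(f,(x+.5)/5-.5+355,(y+.5)/5-.5+200,z)[:2].round(4)
print("plate holes S",P(190,100,.06),P(302,193,.06),"(block holes S were .4809 .1066 / .4931 .1811)")
p=np.array([.505,.3575]);q=down(np.radians(-7+90),[*p,.2])
env.reach([*p,.15],q);print(env.movel([*p,.069],velocity=.15,guard=8));st("down")
env.close_gripper(90);s=st("closed");z0=s["position"][2];pp=np.array(s["position"])[:2]
env.movel([*pp,.185],velocity=.2);st("lifted")
h=loc(FX,FYAW,0,-.04);q2=down(FYAW,[*h,.18]);h=h
env.reach([*h,.185],q2);st("above hole")
print(env.movel([*h,z0+.045],velocity=.15,guard=8));st()
print(env.movel([*h,z0+.002],velocity=.05,guard=30));st("press")
E
```

```text
plate holes S [0.4804 0.1076] [0.4914 0.1813] (block holes S were .4809 .1066 / .4931 .1811)
False
down t=14.3 p [0.5057 0.3578 0.0705] F [ 0.3 -0.1 -0.1] gap 1.002
closed t=14.9 p [0.5052 0.3576 0.0694] F [-1.8 -0.   2.5] gap 0.210
lifted t=15.7 p [0.5046 0.3573 0.1833] F [-0.1 -0.5 -2.6] gap 0.213
above hole t=16.7 p [0.4832 0.1075 0.1846] F [ 0.4 -0.  -1.4] gap 0.216
False
 t=17.4 p [0.4837 0.1074 0.115 ] F [-0.  -0.  -1.3] gap 0.210
True
press t=18.1 p [0.4838 0.1063 0.0758] F [-2.5 -0.9 10.8] gap 0.211
```

```bash
python3 - <<'E'
from h import *
s=st("now");p=s["position"]
print(env.movel([p[0],p[1],p[2]-.006],velocity=.03,guard=40));st("press2")
env.hold(.2);st("settled")
E
```

```text
now t=18.1 p [0.4838 0.1063 0.0758] F [-2.5 -0.9 10.8] gap 0.211
True
press2 t=18.3 p [0.4841 0.1063 0.0755] F [-5.9 -1.4 14.8] gap 0.208
settled t=18.5 p [0.4841 0.1063 0.0757] F [-5.5 -1.7 15. ] gap 0.209
```

```bash
python3 - <<'E'
from h import *
env.release();s=st("rel")
p=s["position"];print(p)
env.close_gripper(90);s=st("regrip");p=s["position"]
print(env.movel([p[0],p[1],p[2]-.006],velocity=.03,guard=35));st("press3")
env.release();s=st("rel");p=s["position"]
env.movel([p[0],p[1],.19],velocity=.3)
b=np.array([.5845,.348]);q=down(np.radians(-7+90),[*b,.2]);env.reach([*b,.16],q);st("above bolt")
f=snap("scene","s4.png",(355,180,505,300),5);np.save("s4.npy",f,allow_pickle=True)
E
```

```text
rel t=19.2 p [0.4843 0.1061 0.075 ] F [ 0.1  0.5 -0.5] gap 0.999
[0.48428376 0.10611621 0.07498414]
regrip t=19.8 p [0.4842 0.1061 0.0751] F [-1.7  0.4  2.7] gap 0.212
True
press3 t=20.0 p [0.4846 0.1063 0.0746] F [-4.5 -0.2 14.1] gap 0.211
rel t=20.7 p [0.4845 0.1063 0.0737] F [-0.9 -0.4 -0.4] gap 1.000
above bolt t=22.3 p [0.5844 0.3472 0.1593] F [-0.1  0.2  0.5] gap 1.002
```

View pics/s4.png

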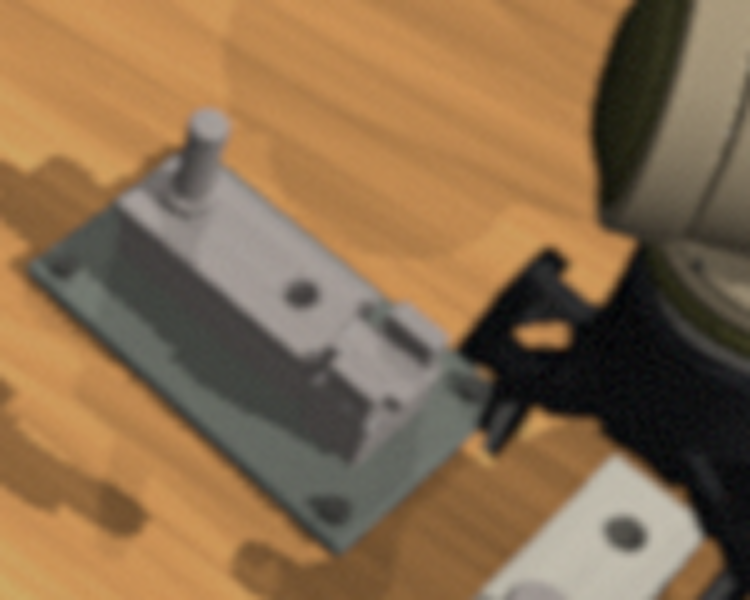

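The pin stands upright with its collar flat on the plate at crop (187,200), and the plate bolt hole is at (302,293), unmoved (picture 9). Now the bolt.

```bash
python3 - <<'E'
from h import *
b=np.array([.5845,.348]);q=down(np.radians(-7+90),[*b,.2])
print(env.movel([*b,.058],velocity=.15,frame=q,guard=8));st("down")
env.close_gripper(90);s=st("closed");z0=s["position"][2];pp=s["position"][:2]
env.movel([*pp,.185],velocity=.2);st("lifted")
h=np.array([.4953,.1808]);q2=down(FYAW,[*h,.18])
env.reach([*h,.185],q2);st("above hole")
print(env.movel([*h,z0+.050],velocity=.15,guard=8));st()
print(env.movel([*h,z0+.003],velocity=.05,guard=20));st("press, home z=%.4f"%(z0+.005))
E
```

```text
False
down t=23.2 p [0.5851 0.3481 0.0593] F [-0.5  0.7  0.1] gap 0.997
closed t=23.8 p [0.5847 0.3481 0.0586] F [-0.9 -0.6  3.5] gap 0.307
lifted t=24.6 p [0.5841 0.3479 0.1832] F [ 0.3 -0.3 -1.6] gap 0.308
above hole t=25.8 p [0.4954 0.181  0.1846] F [-0.2 -0.1 -1.9] gap 0.302
False
 t=26.5 p [0.4958 0.181  0.1093] F [-0.5 -0.2 -2.1] gap 0.304
True
press, home z=0.0636 t=27.3 p [0.4952 0.1805 0.0635] F [-1.7 -0.9  7.1] gap 0.303
```

```bash
python3 - <<'E'
from h import *
env.release();s=st("rel");p=s["position"];env.movel([p[0],p[1],.17],velocity=.3)
h=np.array([.4840,.1064]);q=down(FYAW,[*h,.18])
env.reach([*h,.165],q);print(env.movel([*h,.0735],velocity=.15,guard=8));st("down")
env.close_gripper(90);s=st("closed");p=s["position"];z0=p[2]
print(env.movel([p[0],p[1],z0+.02],velocity=.04,guard=30));st("pull")
print(env.movel([p[0],p[1],z0+.115],velocity=.2,guard=30));st("out")
w=np.array([.505,.3575]);q2=down(np.radians(-7+90),[*w,.2]);env.reach([*w,z0+.115],q2);st("above stand")
f=snap("scene","s5.png",(355,150,515,270),5)
f=eyes.grab_frame("top");im=f["frame"][190:272,150:283,::-1];cv2.imwrite("pics/t5.png",cv2.resize(im,None,fx=6,fy=6,interpolation=cv2.INTER_CUBIC))
E
```

```text
rel t=27.9 p [0.4947 0.1803 0.0629] F [-0.7  0.3  0.2] gap 0.998
False
down t=29.6 p [0.4844 0.1068 0.0741] F [-0.5 -0.4  0.9] gap 1.000
closed t=30.2 p [0.4842 0.1064 0.0738] F [-1.2  1.1  4.2] gap 0.213
False
pull t=30.9 p [0.4842 0.1064 0.0938] F [-0.5 -0.3 -2. ] gap 0.213
False
out t=31.5 p [0.4836 0.1064 0.1876] F [-0.1  0.9 -2.9] gap 0.217
above stand t=32.6 p [0.505  0.3566 0.1879] F [-0.2 -1.2 -2.5] gap 0.208
```

View pics/s5.png

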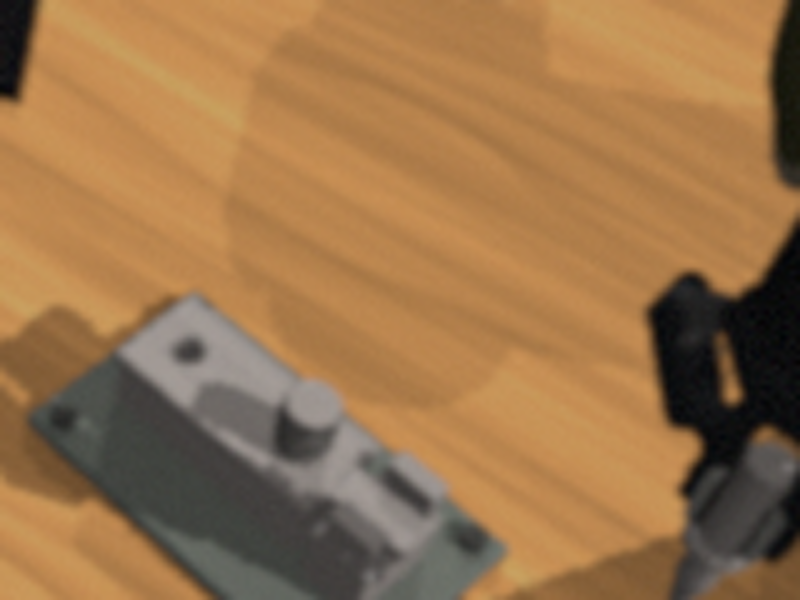

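The bolt is home with its head flat on the plate at crop (308,420), the plate is flat, and the pin is held above the stand at (740,500) (picture 10).

```bash
python3 - <<'E'
from h import *
w=np.array([.505,.3575])
print(env.movel([*w,.11],velocity=.15,guard=8));st()
print(env.movel([*w,.0665],velocity=.05,guard=15));st("home z .0688")
env.release();s=st("rel");p=s["position"];env.movel([p[0],p[1],.2],velocity=.3)
env.reach([.40,-.1,.3],down(0,[.40,-.1,.3]));st("away")
f=snap("scene","s6.png",(345,195,505,335),5);np.save("s6.npy",f,allow_pickle=True)
f=snap("top","t6.png");np.save("t6.npy",f,allow_pickle=True)
a=cv2.resize(cv2.imread("pics/s6.png"),None,fx=.8,fy=.8);a=a[:560]
b=cv2.resize(cv2.imread("pics/s6.png"),None,fx=.55,fy=.55)
full=eyes.grab_frame("scene")["frame"][:,:,::-1];cv2.imwrite("pics/full6.png",full)
E
```

```text
False
 t=33.3 p [0.5056 0.3575 0.1111] F [ 0.8 -0.6 -1.3] gap 0.211
True
home z .0688 t=34.2 p [0.5047 0.3573 0.0672] F [-1.6 -0.3  4.8] gap 0.213
rel t=34.8 p [0.5043 0.357  0.0661] F [-0.4  0.9 -0. ] gap 1.001
away t=37.2 p [ 0.4003 -0.0996  0.2998] F [ 0.8 -0.7  0.3] gap 1.000
```

View pics/s6.png

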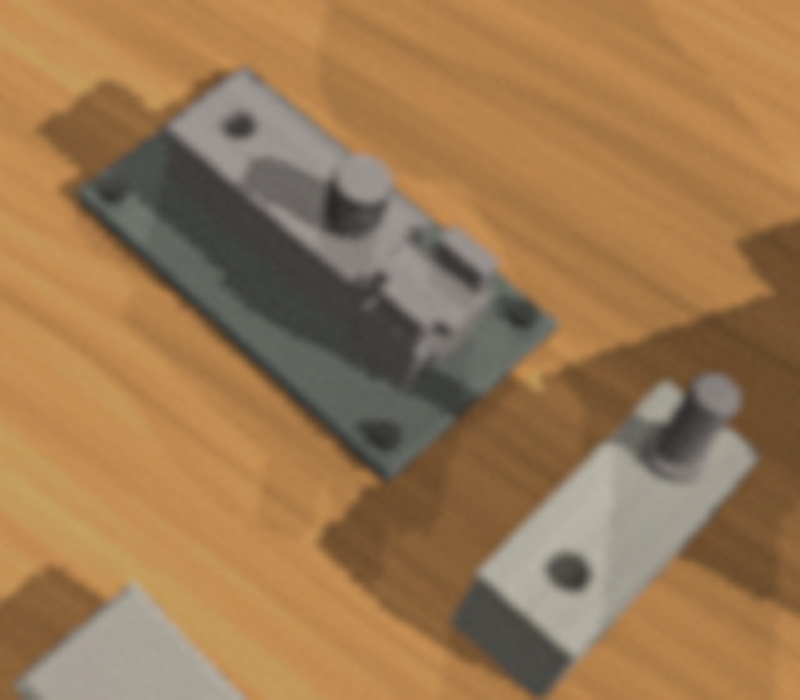

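View pics/full6.png

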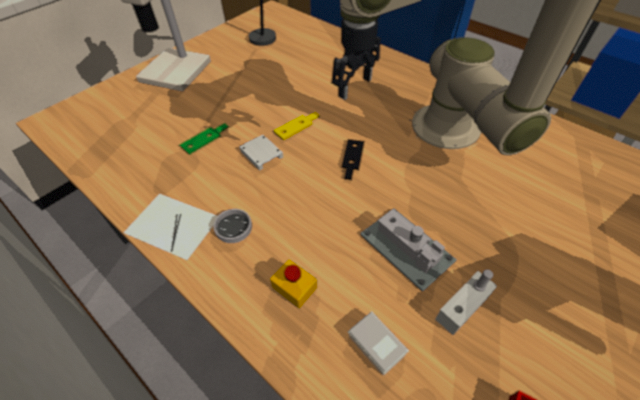

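The bolt is flat at (360,195), the pin is home in the stand at (713,390), and the bystanders and look-alikes are where they started (pictures 11–12).

```bash
python3 - <<'E'
from h import *
env.hold(.3);st();job.hand_in()
E
```

```text
t=37.6 p [ 0.4    -0.0999  0.3   ] F [ 0.9  0.2 -0.3] gap 0.999
the job is handed in; nothing more can be done
```

The job is done and handed in at about 37.6 s of the 72 s allowed; `job.hand_in()` reports no verdict.

- **What I did:** I pulled the steel plate clear of the rack by its tongue and laid it on the bench. I then took it by its long sides and laid it level on the block with the tongue between the prongs. I pressed the drift pin home, dropped the bolt home with the pin still in, then pulled the pin and put it back in its original stand hole.
- **Last checks:** The final pictures show the plate flat on the block with its tongue in the fork, the bolt head down on it and the pin seated in the stand. The dish, case, stop box and look-alikes look unmoved. The bolt bottomed at 63.5 mm tool height against 63.6 mm expected.
- **Disagreements:**
  - The two cameras differed by about 4 mm in x, so I used their mean, corrected with the gripper contacts.
  - The first two pin presses stopped about 1.3 mm and 1.1 mm above the expected height. After I let go, gripped again and pressed, it was within 0.2 mm, and the picture showed the collar on the plate.
  - The pin's final seating read 1.6 mm below the expected height; I put that down to the gripper slipping on the handle, as its top is within about a pixel of its starting place in the picture.

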